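Slide a specimen mount along the rail into the corner pocket

ROBOT

A 6-joint arm with a two-finger parallel gripper is mounted at the origin on a cart in front of the work surface, level with it; the furniture and walls round the work are solid. World frame = base frame: x ahead of the robot, y to its left, z up, the work surface at z = 0. Lengths are in m, angles in rad, forces in N, time in s.
With the tool pointing down it reaches from about 0.25 to 0.725 m from the base axis. Payload 4 kg.
Tool frame: the origin (TCP) lies midway between the tips of the shut fingers; the grasp point (between the pads) lies bot.tcp_to_grasp behind it (bot.tcp_to_grasp is the distance from the TCP to the grasp point, in m); z points along the fingers, y is the line along which they close (so a half turn about z gives the same grasp; the last joint's range is limited). The gripper opens to 85 mm and grips with 20 to 120 N. Pads are 22 mm wide; open, the fingers measure 114 mm over their backs; the gripper's body (76 mm by 85 mm) begins 54 mm behind the grasp point. The pads swing forward as they close: fully open they stand 13 mm farther back than shut.
Start: joints at [-1.208, 0.241, 0.005, 1.335, 0, 1.571], TCP at [0.177, -0.467, 0.231] pointing down, gripper open.
Joint ranges: [-2.72, 2.72], [-1.05, 1.87], [-1.09, 1.28], [-1.99, 2.15], [-1.42, 1.44], [-3.14, 3.14]. Speed limits (rad/s): [2.79, 2.79, 3.14, 3.14, 3.14, 3.14].

INTERFACE

Orientations are given as a unit quaternion [x, y, z, w].
In Python, from workcell import readout, camera, bot gives the robot as it stands. The module is installed in compiled form; this text tells all that it offers.
- The arm moves only by the tool jog_arm, never from a script. Its argument "motion" is a list of rows, each an object of numbers: "x", "y", "z": the shift along the tool's x, y, z in mm; "spin": the turn about the tool's z in degrees; "fingers": the closure, from -1 (fully open) to 1 (shut). A call has 1 to 8 rows; each row is the pose to reach, as a shift and turn from the pose commanded when the call began, along the tool's axes at that moment; what a row does not reach only later rows make up. A row lasts 1/8 s, in which the tool goes at most 62.5 mm and 10.7 degrees, less where a joint would pass 70% of its speed; a pose out of reach is approached as far as the arm can. A call with a gripper value outside its range is refused whole. The fingers move at their own pace and stop on an object; the grip force is fixed at half the most. Time passes only in rows, so rows that repeat a pose let the fingers close. It gives the time, the measured TCP pose, the force, the opening and the grip force at its end, in the units of the state.
- readout.get_obs(): the state, without advancing time (a new reading comes with each control period).
- camera(name): name is "scene" or "top"; returns a dict with "pixels" (480x640x3 uint8, red, green, blue), "K" (3x3 intrinsics, pixels), "dist" ([k1, k2, p1, p2, k3] as OpenCV has them; the pictures are not rectified), "rvec" (rotation vector, rad) and "tvec" (3), from world to camera coordinates, as OpenCV has them. Camera axes: x right, y down, z forward; pixel columns grow to the right and rows downward; lengths in m; the calibration is good to about 2 mm. A picture is of the moment at which its call begins. There is no depth.
- bot.job_done(): hands the job in; it is judged then, once.
The state is a dict: "clock": time; "joint_pos": joint angles; "joint_vel": joint speeds; "tau": joint torques, N m; "eef_pos": TCP position; "tool_rot": TCP orientation; "ft_force": force on the tool from outside, world axes, zero at the start; "ft_torque": the same for the moment, N m; "grip_width": finger opening in m; "grasp_force": force on a finger pad.
Only numpy, scipy, OpenCV 4.12 (cv2) and the standard library are available. Lean on these libraries where they do the work, as an engineer would, in place of code of your own. Each camera call takes 0.05 s, during which the arm holds its last target. There are 200 camera calls.

TASK

Without picking it up, gently push the red specimen mount straight across the locating plate until it touches the dark rail, then slide it along the rail, keeping it against the rail, into the blue corner pocket until it rests against both the end stop and the rail. Only push it with the fingers: never lift, tip or grip it, do not force it, and leave the black mount on the plate and the things on the desk where they are. Finish with the hand clear of everything.

Things in the scene. Friction and masses are not known exactly. Their poses are not given: they have to be found in the camera images.
- plate: Aluminium locating plate fixed to the desk, 130 (x) x 220 (y) x 8 mm thick; origin at the centre of its underside, on the desk. Its own x axis points to the rail (away from the robot at yaw 0), y along the rail, z up. Rail, end stop and lip stand 10 mm above its top (18 mm above the desk) and make a 36 mm wide corner pocket at its far right, open towards +y.
- rail (a point): Middle of the rail's upper inner edge, 18 mm above the desk; axes as the plate's. The dark steel rail, 12 mm wide, runs along the plate's whole far edge; its inner face is the plane x = +53 mm of the plate.
- stop (a point): Middle of the blue end stop's upper inner edge, 18 mm above the desk; axes as the plate's. The stop is 12 mm thick, stands across the plate's right (-y) end from x = -3 mm to the rail; its inner face is the plane y = -98 mm of the plate.
- lip_end (a point): Top of the free, round end of the blue lip, 18 mm above the desk; axes as the plate's. The lip, 8 mm thick (x = 9 to 17 mm of the plate), runs from the end stop 16 mm along y, to y = -82 mm, parallel to the rail: a mount gets in only along the rail.
- seat (a point): Point on the plate's top (z = 8 mm above the desk) where the centre of the red mount's underside is when it touches both rail and end stop; axes parallel to the plate's (x towards the rail, y along the rail away from the stop). In the plate's frame it lies at [37.8, -82.8, 8] mm.
- red_mount: Loose red resin specimen mount with two bright metal windows on top: an upright disc 30.4 mm in diameter, 18 mm tall, about 25 g; origin at the centre of its underside, z up. It starts lying flat on the front half of the plate, 78 to 93 mm (centre) from the rail's inner face and 70 mm or more along the rail from the seat. Pushed along the rail it slides easily; driven obliquely into the rail (30 degrees) it can jam.
- black_mount: Loose black resin mount with a round metal window, 30.4 mm in diameter, 16 mm tall; origin at the centre of its underside. It also lies on the front half of the plate, at least 45 mm from the red one centre to centre, to either side of it, its centre at least 78 mm from the rail. Must be left alone.
- paste_tin: Loose round blue tin, 55 mm in diameter, 22 mm tall, on the desk to the left of the plate, in front of the big cream polisher (fixed; it fills the left of the desk beyond x = 0.5 m, about 200 mm high: cross it high); origin at the centre of its underside. Must be left alone.
- loupe: Loose black loupe, 38 mm in diameter, 37 mm tall, on the desk to the left of the plate; origin at the centre of its underside. Must be left alone.
- green_mount: Loose green resin mount, 30.4 mm in diameter, 17 mm tall, on the desk to the left of the plate; origin at the centre of its underside. Must be left alone.
Not all that is in view belongs to the job. Leave any turquoise or yellow look-alike of the red_mount alone.

How it is judged:
By the outcome, as a careful person would: the job done as asked, in the order asked, and still so for the second after the job is handed in, with the robot touching nothing.
It also fails if it takes over 51 s, if anything falls off the work surface, if the arm or the gripper's body presses on something with over 40 N, if the wrist force passes 120 N, or if a joint passes its speed limit or range.

## Working session

There is one attempt and no reset: what is moved stays moved. The work goes in short steps, Python scripts to look and compute and a tool call to move; the robot and the scene stay as the last step left them, time stands still between calls to the robot, and variables do not carry over. Pictures are saved under pics/ and viewed, at most 10 in all, crops included, and the job is handed in when it is done.

Besides the shell and the picture viewer there is one more tool, called by a JSON object that holds its "method" and its "body", one argument or row to a line. jog_arm: Moves the arm, as the interface text tells. Its arguments: {"type":"object","properties":{"motion":{"type":"array"}},"required":["motion"]}

```bash
mkdir -p pics; python3 - <<'E'
from workcell import readout,camera,bot
import cv2,numpy as np
o=readout.get_obs(); print({k:np.round(v,4).tolist() for k,v in o.items()}, bot.tcp_to_grasp)
for n in("top","scene"):
    c=camera(n); cv2.imwrite(f"pics/{n}0.png",c["pixels"][:,:,::-1]); print(n,c["K"],c["dist"],c["rvec"],c["tvec"])
    R=cv2.Rodrigues(np.array(c["rvec"],float))[0]; print((-R.T@np.array(c["tvec"]).ravel()).round(3))
E
```

```text
{'clock': 0.0, 'joint_pos': [-1.208, 0.2414, 0.0037, 1.3352, -0.0, 1.5708], 'joint_vel': [0.0007, 0.001, -0.0016, -0.0024, -0.0, 0.0016], 'tau': [0.0009, -37.2318, 25.2408, 0.0171, 0.0002, 0.0], 'eef_pos': [0.1772, -0.4668, 0.2304], 'tool_rot': [0.9836, 0.1804, -0.0002, -0.001], 'ft_force': [0.4409, -0.3855, -0.2463], 'ft_torque': [-0.054, -0.0272, 0.0109], 'grasp_force': 0.0, 'grip_width': 0.0851} 0.0187
top [[611.87419098   0.         318.88916253]
 [  0.         611.87419098 246.21989433]
 [  0.           0.           1.        ]] [-0.18255175  0.          0.          0.          0.        ] [ 2.21486901 -2.16228894  0.08463236] [-0.13033889  0.50258147  1.1715621 ]
[ 0.422 -0.111  1.205]
scene [[606.13091105   0.         317.32036076]
 [  0.         606.13091105 247.03721903]
 [  0.           0.           1.        ]] [0.03671714 0.         0.         0.         0.        ] [ 0.67291238 -2.66662259  1.11709596] [0.40781444 0.27092692 0.87010544]
[0.17  0.574 0.799]
```

View pics/top0.png

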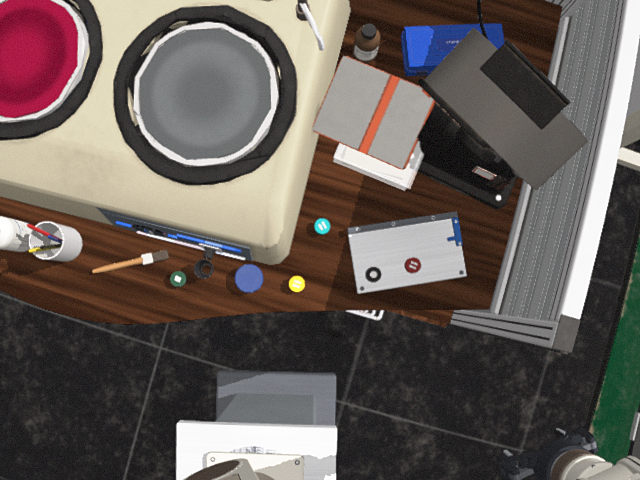

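View pics/scene0.png

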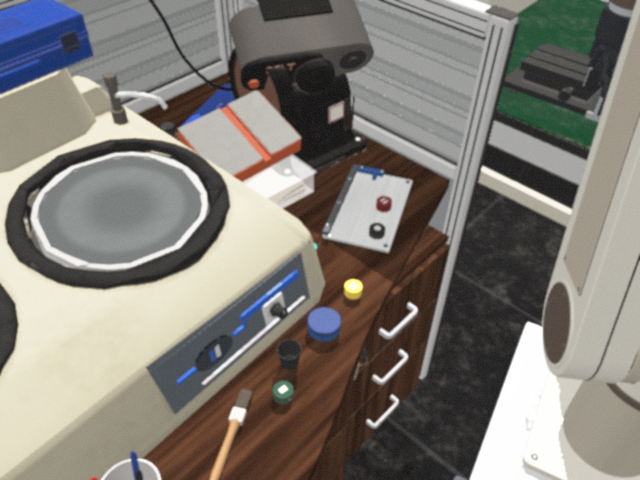

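The top view shows the plate, with corners at about (348,228), (459,212), (467,277) and (357,293). The red mount is at (413,265), the black one at (373,274) and the blue pocket near (455,235). The scene view confirms the layout, with the partition and microscope close behind.

```bash
cat > h.py <<'E'
import cv2,numpy as np
from workcell import readout,camera,bot
def cast(c,uv,z):
    K,d=np.array(c["K"]),np.array(c["dist"]); R=cv2.Rodrigues(np.array(c["rvec"],float))[0]; t=np.array(c["tvec"]).ravel()
    p=cv2.undistortPoints(np.array(uv,float).reshape(-1,1,2),K,d).reshape(-1,2)
    r=np.c_[p,np.ones(len(p))]@R; o=-R.T@t
    return o+r*((z-o[2])/r[:,2])[:,None]
def proj(c,P):
    return cv2.projectPoints(np.array(P,float).reshape(-1,3),np.array(c["rvec"],float),np.array(c["tvec"],float),np.array(c["K"]),np.array(c["dist"]))[0].reshape(-1,2)
def blobs(c,mask,box,mina=15):
    m=np.zeros_like(mask); x0,y0,x1,y1=box; m[y0:y1,x0:x1]=mask[y0:y1,x0:x1]
    n,l,s,ce=cv2.connectedComponentsWithStats(m.astype(np.uint8)*255)
    return [(s[i][4],ce[i],cv2.findContours((l==i).astype(np.uint8),0,1)[0][0]) for i in range(1,n) if s[i][4]>=mina]
def fill(img,lo,hi):
    return cv2.inRange(cv2.cvtColor(img,cv2.COLOR_RGB2HSV),lo,hi)>0
E
python3 - <<'E'
from h import *
c=camera("top"); im=c["pixels"]; box=(335,200,480,300)
x0,y0,x1,y1=box
cv2.imwrite("pics/crop.png",cv2.resize(im[y0:y1,x0:x1,::-1],None,fx=5.5,fy=5.5,interpolation=cv2.INTER_CUBIC))
masks={"plate":fill(im,(0,0,130),(180,60,255)),"red":fill(im,(0,90,40),(8,255,255))|fill(im,(165,90,40),(180,255,255)),
"blue":fill(im,(100,120,40),(125,255,255)),"dark":fill(im,(0,0,0),(180,110,60))}
for k,m in masks.items():
    for a,ce,ct in sorted(blobs(c,m,box),key=lambda b:-b[0])[:4]:
        r=cv2.minAreaRect(ct); bp=cv2.boxPoints(r)
        z={"plate":.008,"red":.026,"blue":.018,"dark":.024}[k]
        print(k,a,ce.round(1),np.round(r[1],1),round(r[2],1),"world",cast(c,ce,z)[0,:2].round(4), cast(c,r[0],z)[0,:2].round(4))
        if k in("plate",): print(bp.round(1).tolist(),cast(c,bp,z)[:,:2].round(4).tolist())
E
```

```text
plate 6034 [406.3 254.8] [ 60.3 110.5] 80.9 world [ 0.4936 -0.2907] [ 0.4934 -0.2921]
[[347.70001220703125, 233.89999389648438], [456.79998779296875, 216.39999389648438], [466.29998779296875, 275.8999938964844], [357.20001220703125, 293.3999938964844]] [[0.532, -0.1742], [0.5725, -0.3914], [0.4545, -0.4116], [0.4157, -0.1953]]
plate 38 [373.1 274.1] [6.4 5.7] 45.0 world [ 0.4541 -0.2257] [ 0.4538 -0.2261]
[[369.0, 274.0], [373.0, 270.0], [377.5, 274.5], [373.5, 278.5]] [[0.4541, -0.2177], [0.4621, -0.2255], [0.4535, -0.2345], [0.4455, -0.2268]]
plate 36 [412.8 264.6] [6.7 6.7] 26.6 world [ 0.4745 -0.3038] [ 0.4743 -0.3041]
[[408.3999938964844, 266.20001220703125], [411.3999938964844, 260.20001220703125], [417.3999938964844, 263.20001220703125], [414.3999938964844, 269.20001220703125]] [[0.4712, -0.2952], [0.4831, -0.301], [0.4775, -0.313], [0.4655, -0.3072]]
plate 32 [353.8 228.7] [ 3.3 10.2] 81.9 world [ 0.5425 -0.186 ] [ 0.5423 -0.1865]
[[348.70001220703125, 227.89999389648438], [358.79998779296875, 226.5], [359.20001220703125, 229.6999969482422], [349.20001220703125, 231.10000610351562]] [[0.5438, -0.1761], [0.5472, -0.1959], [0.5408, -0.1969], [0.5375, -0.1771]]
red 131 [412.  264.8] [13.9 14.5] 71.6 world [ 0.4733 -0.2994] [ 0.4731 -0.3001]
red 16 [476.2 261.6] [4.7 9.2] 12.5 world [ 0.4823 -0.4266] [ 0.4815 -0.4256]
red 15 [465.6 218.8] [8.2 2.9] 14.0 world [ 0.566  -0.4049] [ 0.5652 -0.4051]
red 15 [469.5 266.3] [6.5 5.3] 11.3 world [ 0.4728 -0.4132] [ 0.4735 -0.4128]
blue 165 [456.2 231.6] [27.8 13.2] 80.5 world [ 0.541  -0.3879] [ 0.5414 -0.3824]
dark 100 [372.6 274.2] [13.4 13.4] 45.0 world [ 0.4534 -0.2233] [ 0.4538 -0.2231]
```

View pics/crop.png

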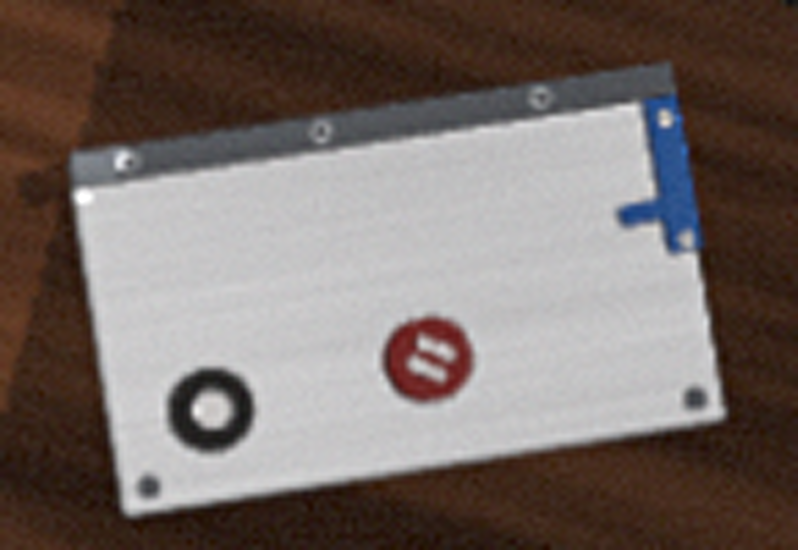

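The crop shows, at 5.5x scale with origin (335,200), the plate's front corners at (127,517) and (726,419). The rail's outer corners are at (70,155) and (672,62), and its inner edge runs from (80,187) to (643,102). The lip end is at (618,217), the red mount at (428,360) and the black at (211,410).

```bash
python3 - <<'E'
from h import *
c=camera("top"); im=c["pixels"]
px=lambda a:(np.array(a,float)+.5)/5.5-.5+np.array([335,200])
names=["FL","FR","rFL","rFR","in1","in2","lip"]
P=cast(c,px([(127,517),(726,419)]),.008).tolist()+cast(c,px([(70,155),(672,62)]),.018).tolist()+cast(c,px([(80,187),(643,102),(618,217)]),.018).tolist()
P=np.array(P)[:,:2]
Q=np.array([[-65,110],[-65,-110],[65,110],[65,-110]])/1e3
q=Q-Q.mean(0);p=P[:4]-P[:4].mean(0)
th=np.arctan2((q[:,0]*p[:,1]-q[:,1]*p[:,0]).sum(),(q*p).sum())
R=np.array([[np.cos(th),-np.sin(th)],[np.sin(th),np.cos(th)]]);t=P[:4].mean(0)
print("yaw",np.degrees(th),"centre",t,"resid mm",((P[:4]-t)@R-Q).round(4)*1e3)
print("in1,in2,lip plate mm",((P[4:]-t)@R*1e3).round(1))
# red, black outlines: filled bounding circle
for k,m,b,z in [("red",fill(im,(0,90,40),(8,255,255))|fill(im,(165,90,40),(180,255,255)),(395,250,430,285),.022),("black",fill(im,(0,0,0),(180,110,90)),(362,262,385,286),.02)]:
    a,ce,ct=max(blobs(c,m,b),key=lambda x:x[0]); (u,r)=cv2.minEnclosingCircle(ct)
    w=cast(c,[u],z)[0,:2]; print(k,u,r,w,"plate",((w-t)@R*1e3).round(1))
np.savez("plate.npz",R=R,t=t,th=th)
E
```

```text
yaw 10.329933282908282 centre [ 0.49881781 -0.2925593 ] resid mm [[ 0.1 -0.3]
 [ 0.2  0.3]
 [-0.1 -0.1]
 [-0.2  0.2]]
in1,in2,lip plate mm [[ 53.1 108.2]
 [ 52.1 -96.8]
 [ 12.8 -80.6]]
red (412.4145202636719, 264.78204345703125) 7.625786304473877 [ 0.47353383 -0.3009297 ] plate [-26.4  -3.7]
black (372.868408203125, 274.131591796875) 7.4434380531311035 [ 0.45371364 -0.22420463] plate [-32.1  75.3]
```

{"method": "jog_arm", "body": {
  "motion": [
    {"y": -25, "spin": 5, "fingers": 1},
    {"y": -56, "spin": 10.4, "fingers": 1},
    {"x": 40, "y": -56, "spin": 10.4, "fingers": 1},
    {"x": 90, "y": -56, "spin": 10.4, "fingers": 1},
    {"x": 140, "y": -56, "spin": 10.4, "fingers": 1},
    {"x": 190, "y": -56, "spin": 10.4, "fingers": 1},
    {"x": 240, "y": -56, "spin": 10.4, "fingers": 1},
    {"x": 280, "y": -56, "spin": 10.4, "fingers": 1}
  ]
}}

```text
validation failed for argument at $.mo...
```

```bash
cat >> h.py <<'E'
from scipy.spatial.transform import Rotation as Ro
d=np.load("plate.npz"); PR,PT,PTH=d["R"],d["t"],float(d["th"])
def toplate(w): return (np.array(w)[...,:2]-PT)@PR*1e3
def toworld(p): return PT+PR@(np.array(p)/1e3)
def state(target=None):
    o=readout.get_obs(); M=Ro.from_quat(o["tool_rot"]).as_matrix(); e=np.array(o["eef_pos"])
    print("t",round(o["clock"],2),"plate xy",toplate(e).round(1),"z",round(e[2]*1e3,1),"toolx vs plate deg",round(np.degrees(np.arctan2(M[1,0],M[0,0])-PTH),2),"tilt",M[:,2].round(3),"F",np.round(o["ft_force"],2),"w",round(o["grip_width"],4))
    if target is not None:
        w=np.r_[toworld(target[:2]),target[2]/1e3]; print("delta tool mm",(M.T@(w-e)*1e3).round(1))
E
python3 - <<'E'
from h import *
state((-64,-3.7,100))
E
```

```text
t 0.2 plate xy [-347.6 -114.1] z 230.7 toolx vs plate deg 10.46 tilt [-0.     0.001 -1.   ] F [-0.54  0.78 -0.56] w 0.0855
delta tool mm [298.9 -56.9 130.8]
```

{"method": "jog_arm", "body": {
  "motion": [
    {"x": 0, "y": -25, "z": 0, "spin": 5, "fingers": 1},
    {"x": 0, "y": -56, "z": 0, "spin": 10.4, "fingers": 1},
    {"x": 40, "y": -56, "z": 0, "spin": 10.4, "fingers": 1},
    {"x": 90, "y": -56, "z": 0, "spin": 10.4, "fingers": 1},
    {"x": 140, "y": -56, "z": 0, "spin": 10.4, "fingers": 1},
    {"x": 190, "y": -56, "z": 0, "spin": 10.4, "fingers": 1},
    {"x": 240, "y": -56, "z": 0, "spin": 10.4, "fingers": 1},
    {"x": 280, "y": -56, "z": 0, "spin": 10.4, "fingers": 1}
  ]
}}

```text
clock: 1.2
eef_pos: [0.421, -0.3147, 0.2311]
tool_rot: [0.996, 0.091, -0.0, -0.0]
ft_force: [0.9, -0.1, 0.5]
grip_width: -0.0001
grasp_force: 0.0
```

```bash
python3 - <<'E'
from h import *
state((-64,-3.7,60))
E
```

```text
t 1.2 plate xy [-80.5  -7.9] z 231.1 toolx vs plate deg 0.12 tilt [-0.  0. -1.] F [ 0.91 -0.1   0.47] w -0.0001
delta tool mm [ 16.5  -4.1 171.1]
```

{"method": "jog_arm", "body": {
  "motion": [
    {"x": 8, "y": -4, "z": 40, "spin": 0, "fingers": 1},
    {"x": 16, "y": -4, "z": 85, "spin": 0, "fingers": 1},
    {"x": 16, "y": -4, "z": 130, "spin": 0, "fingers": 1},
    {"x": 16, "y": -4, "z": 170, "spin": 0, "fingers": 1},
    {"x": 16, "y": -4, "z": 191, "spin": 0, "fingers": 1},
    {"x": 16, "y": -4, "z": 191, "spin": 0, "fingers": 1}
  ]
}}

```text
clock: 1.95
eef_pos: [0.4327, -0.3077, 0.0382]
tool_rot: [0.996, 0.091, -0.002, -0.002]
ft_force: [-0.6, 0.1, 0.4]
grip_width: -0.0001
grasp_force: 0.0
```

```bash
python3 - <<'E'
from h import *
state((-64,-3.7,12))
a=[]
for n,(x0,y0,x1,y1) in (("top",(330,195,480,315)),("scene",(310,150,430,270))):
    c=camera(n)["pixels"][y0:y1,x0:x1,::-1]; a.append(cv2.resize(c,(400,int(400*(y1-y0)/(x1-x0))),interpolation=cv2.INTER_CUBIC))
h=min(i.shape[0] for i in a); cv2.imwrite("pics/low.png",np.hstack([i[:h] for i in a]))
E
```

```text
t 1.95 plate xy [-67.8  -3. ] z 38.2 toolx vs plate deg 0.06 tilt [-0.004  0.003 -1.   ] F [-0.59  0.12  0.44] w -0.0001
delta tool mm [ 3.9  0.8 26.2]
```

View pics/low.png

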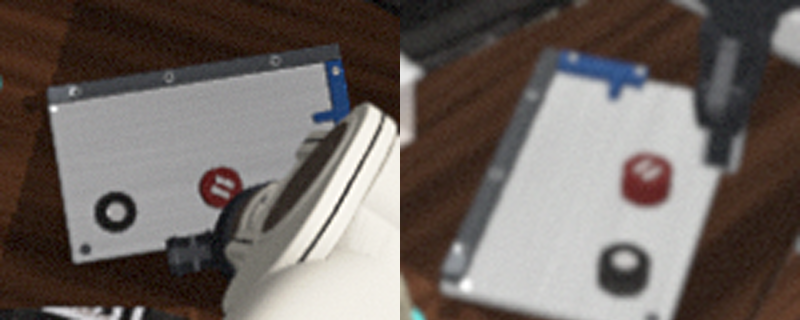

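The left crop (top view) has the arm partly over the plate, with red still visible at (220,188). The right crop (scene view) shows the closed fingers in front of the red mount (645,180), with black untouched at (624,268).

{"method": "jog_arm", "body": {
  "motion": [
    {"x": 0, "y": 0, "z": 13, "spin": 0, "fingers": 1},
    {"x": 0, "y": 0, "z": 26, "spin": 0, "fingers": 1},
    {"x": 0, "y": 0, "z": 26, "spin": 0, "fingers": 1},
    {"x": 0, "y": 0, "z": 26, "spin": 0, "fingers": 1}
  ]
}}

```text
clock: 2.55
eef_pos: [0.4344, -0.3089, 0.0143]
tool_rot: [0.996, 0.091, -0.0, -0.0]
ft_force: [-0.3, -0.0, 0.5]
grip_width: 0.0001
grasp_force: 0.0
```

```bash
cat >> h.py <<'E'
def red(n="scene",near=None):
    c=camera(n); im=c["pixels"]
    m=fill(im,(0,90,40),(8,255,255))|fill(im,(165,90,40),(180,255,255))
    box=(315,150,430,265) if n=="scene" else (340,205,465,295)
    m=cv2.morphologyEx(m.astype(np.uint8),cv2.MORPH_CLOSE,np.ones((5,5)))>0
    a,ce,ct=max(blobs(c,m,box),key=lambda x:x[0])
    z=.017 if n=="scene" else .022
    print(n,"red area",a,"plate xy",toplate(cast(c,[ce],z)[0]).round(1))
E
python3 - <<'E'
from h import *
state((-64,-3.7,12)); red(); red("top")
E
```

```text
t 2.55 plate xy [-66.3  -4.5] z 14.3 toolx vs plate deg 0.06 tilt [-0.  0. -1.] F [-0.28 -0.05  0.54] w 0.0001
delta tool mm [ 2.4 -0.8  2.3]
scene red area 1201 plate xy [-84.1  67.7]
top red area 2116 plate xy [61.2 44.4]
```

```bash
python3 - <<'E'
s=open("h.py").read()
i=s.index("def red(")
s=s[:i]+'''def red(n="scene"):
    c=camera(n); lab=cv2.cvtColor(c["pixels"],cv2.COLOR_RGB2LAB).astype(int)
    m=(lab[...,1]-128>22)&(lab[...,1]-lab[...,2]>4)
    box=(315,150,430,265) if n=="scene" else (340,205,465,295)
    a,ce,ct=max(blobs(c,m,box,3),key=lambda x:x[0])
    h=cv2.moments(cv2.convexHull(ct)); ce=np.array([h["m10"],h["m01"]])/h["m00"]
    z=.017 if n=="scene" else .022
    print(n,"red area",a,"px",ce.round(1),"plate xy",toplate(cast(c,[ce],z)[0]).round(1))
'''
open("h.py","w").write(s)
E
python3 -c "
from h import *
red(); red('top')"
```

```text
scene red area 81 px [383.2 204.6] plate xy [-27.1   1.5]
top red area 71 px [411.9 264.2] plate xy [-25.  -3.]
```

{"method": "jog_arm", "body": {
  "motion": [
    {"x": 4, "y": -1, "z": 2, "spin": 0, "fingers": 1},
    {"x": 8, "y": -1, "z": 2, "spin": 0, "fingers": 1},
    {"x": 12, "y": -1, "z": 2, "spin": 0, "fingers": 1},
    {"x": 15, "y": -1, "z": 2, "spin": 0, "fingers": 1},
    {"x": 18, "y": -1, "z": 2, "spin": 0, "fingers": 1},
    {"x": 21, "y": -1, "z": 2, "spin": 0, "fingers": 1},
    {"x": 24, "y": -1, "z": 2, "spin": 0, "fingers": 1},
    {"x": 27, "y": -1, "z": 2, "spin": 0, "fingers": 1}
  ]
}}

```text
clock: 3.75
eef_pos: [0.4609, -0.303, 0.0123]
tool_rot: [0.996, 0.091, -0.0, -0.0]
ft_force: [-0.0, -0.3, -0.3]
grip_width: 0.0
grasp_force: 0.1
```

```bash
sed -i 's/>22)&(lab\[...,1\]-lab\[...,2\]>4)/>14)\&(lab[...,1]-lab[...,2]>0)/' h.py; python3 -c "
from h import *
state((11,-3.7,12)); red(); red('top')"
```

```text
t 3.75 plate xy [-39.2  -3.5] z 12.3 toolx vs plate deg 0.06 tilt [-0.  0. -1.] F [-0.03 -0.31 -0.26] w 0.0
delta tool mm [50.2  0.3  0.3]
scene red area 133 px [377.2 202.2] plate xy [-14.2  -1.6]
top red area 45 px [407.5 255.6] plate xy [-7.2  2.8]
```

{"method": "jog_arm", "body": {
  "motion": [
    {"x": 3, "y": 0, "z": 0, "spin": 0, "fingers": 1},
    {"x": 7, "y": 0, "z": 0, "spin": 0, "fingers": 1},
    {"x": 11, "y": 0, "z": 0, "spin": 0, "fingers": 1},
    {"x": 15, "y": 0, "z": 0, "spin": 0, "fingers": 1},
    {"x": 19, "y": 0, "z": 0, "spin": 0, "fingers": 1},
    {"x": 23, "y": 0, "z": 0, "spin": 0, "fingers": 1},
    {"x": 27, "y": 0, "z": 0, "spin": 0, "fingers": 1},
    {"x": 30, "y": 0, "z": 0, "spin": 0, "fingers": 1}
  ]
}}

```text
clock: 4.85
eef_pos: [0.4905, -0.2976, 0.0123]
tool_rot: [0.996, 0.091, 0.0, 0.0]
ft_force: [-0.4, 1.5, -0.2]
grip_width: 0.0001
grasp_force: 0.1
```

```bash
python3 -c "
from h import *
state((11,-3.7,12)); red()"
```

```text
t 4.85 plate xy [-9.1 -3.5] z 12.3 toolx vs plate deg 0.06 tilt [ 0. -0. -1.] F [-0.41  1.53 -0.23] w 0.0001
delta tool mm [20.1  0.3  0.3]
scene red area 129 px [362.4 199.1] plate xy [16.2 -1.5]
```

{"method": "jog_arm", "body": {
  "motion": [
    {"x": 3, "y": 0, "z": 0, "spin": 0, "fingers": 1},
    {"x": 6, "y": 0, "z": 0, "spin": 0, "fingers": 1},
    {"x": 9, "y": 0, "z": 0, "spin": 0, "fingers": 1},
    {"x": 12, "y": 0, "z": 0, "spin": 0, "fingers": 1},
    {"x": 15, "y": 0, "z": 0, "spin": 0, "fingers": 1},
    {"x": 17, "y": 0, "z": 0, "spin": 0, "fingers": 1},
    {"x": 19, "y": 0, "z": 0, "spin": 0, "fingers": 1},
    {"x": 19, "y": 0, "z": 0, "spin": 0, "fingers": 1}
  ]
}}

```text
clock: 5.9
eef_pos: [0.5091, -0.2942, 0.0123]
tool_rot: [0.996, 0.091, 0.0, 0.0]
ft_force: [0.3, 0.3, -0.8]
grip_width: 0.0003
grasp_force: 0.0
```

```bash
python3 -c "
from h import *
state((11,-3.7,12)); red()
o=[readout.get_obs()['ft_force']]
print(o)"
```

```text
t 5.9 plate xy [ 9.8 -3.5] z 12.3 toolx vs plate deg 0.06 tilt [ 0. -0. -1.] F [ 0.28  0.3  -0.82] w 0.0003
delta tool mm [1.2 0.2 0.3]
scene red area 138 px [353.  196.8] plate xy [35.8 -2.3]
[array([ 0.406088  , -0.05456646,  0.75638172])]
```

{"method": "jog_arm", "body": {
  "motion": [
    {"x": 0.5, "y": 0, "z": 0, "spin": 0, "fingers": 1},
    {"x": 1, "y": 0, "z": 0, "spin": 0, "fingers": 1},
    {"x": 1.5, "y": 0, "z": 0, "spin": 0, "fingers": 1},
    {"x": 1.5, "y": 0, "z": 0, "spin": 0, "fingers": 1}
  ]
}}

```text
clock: 6.45
eef_pos: [0.5105, -0.2939, 0.0123]
tool_rot: [0.996, 0.091, 0.0, -0.0]
ft_force: [-0.5, -0.5, -0.4]
grip_width: -0.0
grasp_force: 0.0
```

```bash
python3 -c "
from h import *
state((11,-3.7,12)); red()"
```

```text
t 6.45 plate xy [11.2 -3.4] z 12.3 toolx vs plate deg 0.06 tilt [ 0.  0. -1.] F [-0.53 -0.54 -0.42] w -0.0
delta tool mm [-0.2  0.3  0.3]
scene red area 138 px [352.5 196.8] plate xy [36.8 -2.1]
```

{"method": "jog_arm", "body": {
  "motion": [
    {"x": 0.5, "y": 0, "z": 0, "spin": 0, "fingers": 1},
    {"x": 1, "y": 0, "z": 0, "spin": 0, "fingers": 1},
    {"x": 1, "y": 0, "z": 0, "spin": 0, "fingers": 1}
  ]
}}

```text
clock: 6.88
eef_pos: [0.5115, -0.2938, 0.0123]
tool_rot: [0.996, 0.091, 0.0, 0.0]
ft_force: [0.6, 0.4, -0.2]
grip_width: 0.0
grasp_force: 0.0
```

```bash
python3 -c "
from h import *
state((11,-3.7,12)); red()"
```

```text
t 6.88 plate xy [12.2 -3.5] z 12.3 toolx vs plate deg 0.06 tilt [ 0. -0. -1.] F [ 0.56  0.37 -0.23] w 0.0
delta tool mm [-1.2  0.2  0.3]
scene red area 136 px [351.7 196.5] plate xy [38.5 -2.4]
```

{"method": "jog_arm", "body": {
  "motion": [
    {"x": 0.4, "y": 0, "z": 0, "spin": 0, "fingers": 1},
    {"x": 0.8, "y": 0, "z": 0, "spin": 0, "fingers": 1},
    {"x": 0.8, "y": 0, "z": 0, "spin": 0, "fingers": 1}
  ]
}}

```text
clock: 7.3
eef_pos: [0.5119, -0.2936, 0.0123]
tool_rot: [0.996, 0.09, -0.0, -0.0]
ft_force: [-0.2, -0.2, 0.2]
grip_width: -0.0001
grasp_force: 0.5
```

```bash
python3 -c "
from h import *
state((11,-3.7,12)); red()"
```

```text
t 7.3 plate xy [12.7 -3.4] z 12.3 toolx vs plate deg 0.05 tilt [-0. -0. -1.] F [-0.24 -0.23  0.23] w -0.0001
delta tool mm [-1.7  0.3  0.3]
scene red area 137 px [351.6 196.4] plate xy [38.9 -2.7]
```

{"method": "jog_arm", "body": {
  "motion": [
    {"x": 0.4, "y": 0, "z": 0, "spin": 0, "fingers": 1},
    {"x": 0.8, "y": 0, "z": 0, "spin": 0, "fingers": 1},
    {"x": 0.8, "y": 0, "z": 0, "spin": 0, "fingers": 1}
  ]
}}

```text
clock: 7.72
eef_pos: [0.5121, -0.2936, 0.0123]
tool_rot: [0.996, 0.09, -0.001, 0.0]
ft_force: [-3.7, -0.8, 2.0]
grip_width: -0.0002
grasp_force: 2.4
```

```bash
python3 -c "
from h import *
state((11,-3.7,12)); red()"
```

```text
t 7.72 plate xy [12.9 -3.4] z 12.3 toolx vs plate deg 0.03 tilt [-0.002 -0.    -1.   ] F [-3.68 -0.83  1.95] w -0.0002
delta tool mm [-1.9  0.3  0.3]
scene red area 137 px [351.5 196.4] plate xy [38.9 -2.6]
```

{"method": "jog_arm", "body": {
  "motion": [
    {"x": -2, "y": 0, "z": 0, "spin": 0, "fingers": 1},
    {"x": -10, "y": 0, "z": 0, "spin": 0, "fingers": 1},
    {"x": -24, "y": 0, "z": 0, "spin": 0, "fingers": 1},
    {"x": -24, "y": -18, "z": 0, "spin": -3, "fingers": 1},
    {"x": -24, "y": -38, "z": 0, "spin": -5, "fingers": 1},
    {"x": -10, "y": -44, "z": 0, "spin": -5, "fingers": 1},
    {"x": 5, "y": -44, "z": 0, "spin": -5, "fingers": 1},
    {"x": 5, "y": -44, "z": 0, "spin": -5, "fingers": 1}
  ]
}}

```text
clock: 8.78
eef_pos: [0.5126, -0.2493, 0.0126]
tool_rot: [0.991, 0.135, 0.001, 0.001]
ft_force: [-0.3, -0.7, -0.3]
grip_width: -0.0002
grasp_force: 0.0
```

```bash
python3 -c "
from h import *
state((36.5,39,12)); red(); red('top')
a=[]
for n,(x0,y0,x1,y1) in (('top',(330,195,480,315)),('scene',(310,150,430,270))):
    c=camera(n)['pixels'][y0:y1,x0:x1,::-1]; a.append(cv2.resize(c,(400,int(400*(y1-y0)/(x1-x0))),interpolation=cv2.INTER_CUBIC))
h=min(i.shape[0] for i in a); cv2.imwrite('pics/mid.png',np.hstack([i[:h] for i in a]))
"
```

```text
t 8.78 plate xy [21.3 40.1] z 12.6 toolx vs plate deg 5.16 tilt [ 0.002 -0.001 -1.   ] F [-0.26 -0.71 -0.31] w -0.0002
delta tool mm [15.1  2.4  0.7]Traceback (most recent call last):
  File "<string>", line 3, in <module>
    state((36.5,39,12)); red(); red('top')
                         ~~~^^
  File "h.py", line 29, in red
    a,ce,ct=max(blobs(c,m,box,3),key=lambda x:x[0])
            ~~~^^^^^^^^^^^^^^^^^^^^^^^^^^^^^^^^^^^^
ValueError: max() iterable argument is empty
```

```bash
python3 -c "
from h import *
a=[]
for n,(x0,y0,x1,y1) in (('top',(330,195,480,315)),('scene',(310,150,430,270))):
    c=camera(n)['pixels'][y0:y1,x0:x1,::-1]; a.append(cv2.resize(c,(400,int(400*(y1-y0)/(x1-x0))),interpolation=cv2.INTER_CUBIC))
h=min(i.shape[0] for i in a); cv2.imwrite('pics/mid.png',np.hstack([i[:h] for i in a]))
red('top')
"
```

```text
Traceback (most recent call last):
  File "h.py", line 29, in red
    a,ce,ct=max(blobs(c,m,box,3),key=lambda x:x[0])
            ~~~^^^^^^^^^^^^^^^^^^^^^^^^^^^^^^^^^^^^
ValueError: max() iterable argument is empty
```

View pics/mid.png

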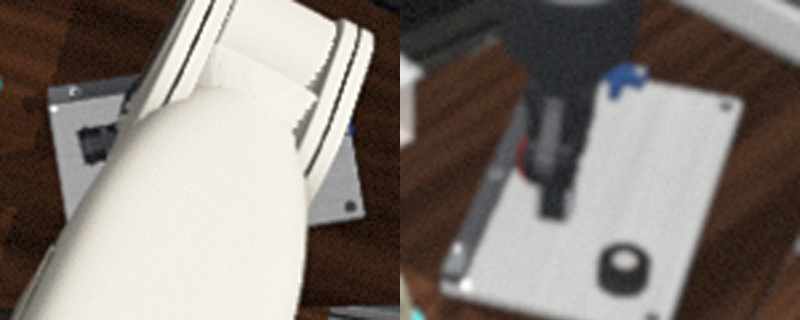

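The right crop shows red, just behind the fingers and still against the rail at (522,158). The fingers are on its +y side and black is untouched.

{"method": "jog_arm", "body": {
  "motion": [
    {"x": 7.5, "y": 0.7, "z": 0.5, "spin": 0, "fingers": 1},
    {"x": 15, "y": 1.4, "z": 0.5, "spin": 0, "fingers": 1},
    {"x": 15, "y": 1.4, "z": 0.5, "spin": 0, "fingers": 1},
    {"x": 14.6, "y": 5.4, "z": 0.5, "spin": 0, "fingers": 1},
    {"x": 14.3, "y": 9.4, "z": 0.5, "spin": 0, "fingers": 1},
    {"x": 14, "y": 12.4, "z": 0.5, "spin": 0, "fingers": 1},
    {"x": 13.7, "y": 15.4, "z": 0.5, "spin": 0, "fingers": 1},
    {"x": 13.5, "y": 18.4, "z": 0.5, "spin": 0, "fingers": 1}
  ]
}}

```text
clock: 9.98
eef_pos: [0.5278, -0.2637, 0.0118]
tool_rot: [0.991, 0.134, -0.0, -0.0]
ft_force: [-1.0, -0.4, 0.4]
grip_width: 0.0002
grasp_force: 0.1
```

```bash
python3 -c "
from h import *
state((36.5,-53,12))"
```

```text
t 9.97 plate xy [33.7 23.2] z 11.8 toolx vs plate deg 5.05 tilt [-0.  0. -1.] F [-0.99 -0.37  0.41] w 0.0002
delta tool mm [-3.9 76.2 -0.2]
```

{"method": "jog_arm", "body": {
  "motion": [
    {"x": -0.1, "y": 3.5, "z": 0, "spin": 0, "fingers": 1},
    {"x": -0.2, "y": 7, "z": 0, "spin": 0, "fingers": 1},
    {"x": -0.4, "y": 10.5, "z": 0, "spin": 0, "fingers": 1},
    {"x": -0.6, "y": 14, "z": 0, "spin": 0, "fingers": 1},
    {"x": -0.8, "y": 17.5, "z": 0, "spin": 0, "fingers": 1},
    {"x": -1.0, "y": 21, "z": 0, "spin": 0, "fingers": 1},
    {"x": -1.2, "y": 24.5, "z": 0, "spin": 0, "fingers": 1},
    {"x": -1.4, "y": 28, "z": 0, "spin": 0, "fingers": 1}
  ]
}}

```text
clock: 10.98
eef_pos: [0.534, -0.2911, 0.0118]
tool_rot: [0.991, 0.134, 0.0, 0.0]
ft_force: [0.1, -0.0, -0.5]
grip_width: -0.0002
grasp_force: 0.1
```

```bash
python3 -c "
from h import *
state((36.5,-53,12))
a=[]
for n,(x0,y0,x1,y1) in (('top',(330,195,480,315)),('scene',(310,150,430,270))):
    c=camera(n)['pixels'][y0:y1,x0:x1,::-1]; a.append(cv2.resize(c,(400,int(400*(y1-y0)/(x1-x0))),interpolation=cv2.INTER_CUBIC))
h=min(i.shape[0] for i in a); cv2.imwrite('pics/mid2.png',np.hstack([i[:h] for i in a]))"
```

```text
t 10.97 plate xy [34.9 -4.9] z 11.8 toolx vs plate deg 5.06 tilt [ 0. -0. -1.] F [ 0.06 -0.03 -0.47] w -0.0002
delta tool mm [-2.6 48.1 -0.2]
```

View pics/mid2.png

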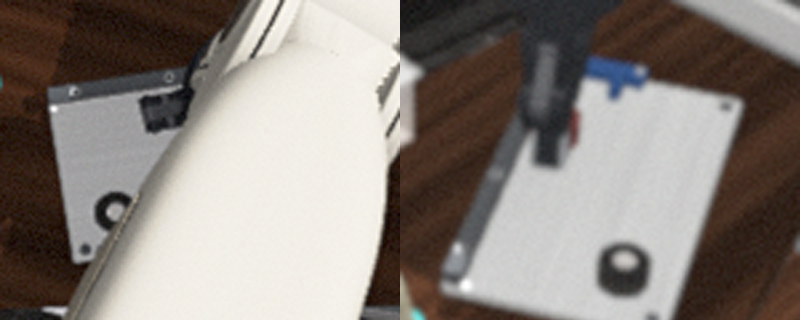

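The right crop shows the red mount ahead of the fingers, its edge visible at about (579,125). I'll check that edge against where a mount touching the rail should appear.

```bash
python3 -c "
from h import *
c=camera('scene'); lab=cv2.cvtColor(c['pixels'],cv2.COLOR_RGB2LAB).astype(int)
m=(lab[...,1]-128>12)&(lab[...,1]-lab[...,2]>0)
for a,ce,ct in blobs(c,m,(340,165,385,215),4): print(a,ce,cv2.boundingRect(ct))
for y in (-31,-35):
  for x in (37.8,35.8,33.8):
    t=np.linspace(0,6.283,40); P=[[*toworld((x+15.2*np.cos(k),y+15.2*np.sin(k))),z] for z in(.008,.026) for k in t]
    u=proj(c,P); print(y,x,u.min(0).round(1),u.max(0).round(1))
"
```

```text
13 [361.61538462 187.69230769] (361, 184, 2, 8)
-31 37.8 [348.1 179.9] [363.5 196.2]
-31 35.8 [349.  180.1] [364.5 196.4]
-31 33.8 [350.  180.2] [365.5 196.6]
-35 37.8 [348.6 178.7] [364. 195.]
-35 35.8 [349.5 178.9] [365.  195.2]
-35 33.8 [350.5 179.1] [366.  195.4]
```

{"method": "jog_arm", "body": {
  "motion": [
    {"x": -0.2, "y": 3.5, "z": 0, "spin": 0, "fingers": 1},
    {"x": -0.4, "y": 7, "z": 0, "spin": 0, "fingers": 1},
    {"x": -0.6, "y": 10.5, "z": 0, "spin": 0, "fingers": 1},
    {"x": -0.8, "y": 14, "z": 0, "spin": 0, "fingers": 1},
    {"x": -1.0, "y": 17.5, "z": 0, "spin": 0, "fingers": 1},
    {"x": -1.2, "y": 21, "z": 0, "spin": 0, "fingers": 1},
    {"x": -1.4, "y": 24.5, "z": 0, "spin": 0, "fingers": 1},
    {"x": -1.6, "y": 28, "z": 0, "spin": 0, "fingers": 1}
  ]
}}

```text
clock: 12.12
eef_pos: [0.5399, -0.3185, 0.0118]
tool_rot: [0.991, 0.134, 0.0, 0.0]
ft_force: [-0.2, 0.4, -0.0]
grip_width: -0.0003
grasp_force: 0.1
```

{"method": "jog_arm", "body": {
  "motion": [
    {"x": -0.2, "y": 2.5, "z": 0, "spin": 0, "fingers": 1},
    {"x": -0.4, "y": 5, "z": 0, "spin": 0, "fingers": 1},
    {"x": -0.6, "y": 7, "z": 0, "spin": 0, "fingers": 1},
    {"x": -0.7, "y": 9, "z": 0, "spin": 0, "fingers": 1},
    {"x": -0.8, "y": 11, "z": 0, "spin": 0, "fingers": 1},
    {"x": -0.9, "y": 12, "z": 0, "spin": 0, "fingers": 1},
    {"x": -1, "y": 12, "z": 0, "spin": 0, "fingers": 1}
  ]
}}

```text
clock: 13.0
eef_pos: [0.5421, -0.3302, 0.0118]
tool_rot: [0.991, 0.134, 0.0, 0.0]
ft_force: [0.2, 0.3, 1.5]
grip_width: 0.0002
grasp_force: 0.0
```

```bash
python3 -c "
from h import *
state((36.5,-53,12))"
```

```text
t 13.0 plate xy [ 35.8 -44.8] z 11.8 toolx vs plate deg 5.05 tilt [ 0. -0. -1.] F [0.22 0.25 1.51] w 0.0002
delta tool mm [-0.   8.3 -0.2]
```

{"method": "jog_arm", "body": {
  "motion": [
    {"x": -0.1, "y": 1, "z": 0, "spin": 0, "fingers": 1},
    {"x": -0.2, "y": 2, "z": 0, "spin": 0, "fingers": 1},
    {"x": -0.3, "y": 3, "z": 0, "spin": 0, "fingers": 1},
    {"x": -0.4, "y": 4, "z": 0, "spin": 0, "fingers": 1},
    {"x": -0.4, "y": 5, "z": 0, "spin": 0, "fingers": 1},
    {"x": -0.4, "y": 5, "z": 0, "spin": 0, "fingers": 1}
  ]
}}

```text
clock: 13.75
eef_pos: [0.543, -0.3351, 0.0118]
tool_rot: [0.991, 0.134, 0.0, 0.0]
ft_force: [-0.5, -0.7, -0.1]
grip_width: 0.0002
grasp_force: 0.0
```

{"method": "jog_arm", "body": {
  "motion": [
    {"x": 0, "y": 0.5, "z": 0, "spin": 0, "fingers": 1},
    {"x": -0.1, "y": 1, "z": 0, "spin": 0, "fingers": 1},
    {"x": -0.1, "y": 1, "z": 0, "spin": 0, "fingers": 1}
  ]
}}

```text
clock: 14.12
eef_pos: [0.5432, -0.3361, 0.0118]
tool_rot: [0.991, 0.134, 0.0, 0.0]
ft_force: [-0.2, 0.2, -0.3]
grip_width: -0.0001
grasp_force: 0.0
```

```bash
python3 -c "
from h import *
state((36.5,-53,12))
x0,y0,x1,y1=310,150,410,225
cv2.imwrite('pics/end.png',cv2.resize(camera('scene')['pixels'][y0:y1,x0:x1,::-1],None,fx=7,fy=7,interpolation=cv2.INTER_CUBIC))"
```

```text
t 14.12 plate xy [ 35.8 -50.8] z 11.8 toolx vs plate deg 5.05 tilt [ 0. -0. -1.] F [-0.24  0.19 -0.34] w -0.0001
delta tool mm [ 0.5  2.3 -0.2]
```

View pics/end.png

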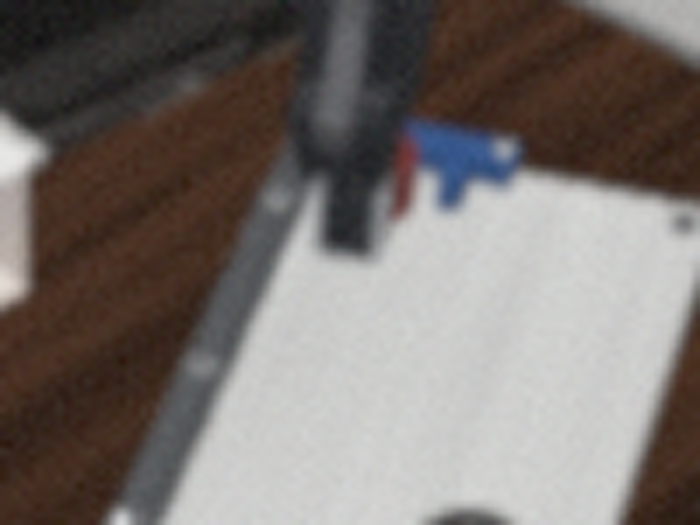

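Red shows at (403,175), just right of the fingers and entering the pocket beside the lip at (450,195).

{"method": "jog_arm", "body": {
  "motion": [
    {"x": 0, "y": 0.5, "z": 0, "spin": 0, "fingers": 1},
    {"x": -0.1, "y": 1, "z": 0, "spin": 0, "fingers": 1},
    {"x": -0.1, "y": 1.5, "z": 0, "spin": 0, "fingers": 1},
    {"x": -0.1, "y": 1.5, "z": 0, "spin": 0, "fingers": 1}
  ]
}}

```text
clock: 14.68
eef_pos: [0.5434, -0.3374, 0.0118]
tool_rot: [0.991, 0.134, -0.0, -0.0]
ft_force: [-0.4, -0.6, -0.4]
grip_width: -0.0003
grasp_force: 0.2
```

{"method": "jog_arm", "body": {
  "motion": [
    {"x": 0, "y": 0.4, "z": 0, "spin": 0, "fingers": 1},
    {"x": 0, "y": 0.8, "z": 0, "spin": 0, "fingers": 1},
    {"x": 0, "y": 0.8, "z": 0, "spin": 0, "fingers": 1}
  ]
}}

```text
clock: 15.05
eef_pos: [0.5435, -0.3377, 0.0117]
tool_rot: [0.991, 0.134, -0.0, -0.001]
ft_force: [-1.6, 3.4, 0.7]
grip_width: -0.0004
grasp_force: 1.5
```

```bash
python3 -c "
from h import *
state((36.5,-53,12))"
```

```text
t 15.05 plate xy [ 35.8 -52.4] z 11.7 toolx vs plate deg 5.08 tilt [-0.     0.001 -1.   ] F [-1.64  3.43  0.72] w -0.0004
delta tool mm [ 0.6  0.7 -0.3]
```

{"method": "jog_arm", "body": {
  "motion": [
    {"x": 0, "y": -1, "z": 0, "spin": 0, "fingers": 1},
    {"x": 0, "y": -4, "z": 0, "spin": 0, "fingers": 1},
    {"x": -5, "y": -15, "z": 0, "spin": 0, "fingers": 1},
    {"x": -10, "y": -30, "z": -10, "spin": 0, "fingers": 1},
    {"x": -10, "y": -30, "z": -50, "spin": 0, "fingers": 1},
    {"x": -10, "y": -30, "z": -100, "spin": 0, "fingers": 1},
    {"x": -10, "y": -30, "z": -150, "spin": 0, "fingers": 1},
    {"x": -20, "y": -30, "z": -200, "spin": 0, "fingers": 1}
  ]
}}

```text
clock: 16.05
eef_pos: [0.5165, -0.3141, 0.2143]
tool_rot: [0.991, 0.134, 0.001, 0.001]
ft_force: [1.1, 0.1, -0.7]
grip_width: 0.0001
grasp_force: 0.0
```

{"method": "jog_arm", "body": {
  "motion": [
    {"x": -30, "y": 0, "z": 0, "spin": 0, "fingers": 1},
    {"x": -75, "y": 0, "z": 0, "spin": 0, "fingers": 1},
    {"x": -125, "y": 0, "z": 0, "spin": 0, "fingers": 1},
    {"x": -175, "y": 0, "z": 0, "spin": 0, "fingers": 1},
    {"x": -215, "y": 0, "z": 0, "spin": 0, "fingers": 1},
    {"x": -240, "y": 0, "z": 0, "spin": 0, "fingers": 1},
    {"x": -240, "y": 0, "z": 0, "spin": 0, "fingers": 1}
  ]
}}

```text
clock: 16.92
eef_pos: [0.2836, -0.3783, 0.2127]
tool_rot: [0.991, 0.132, 0.0, 0.001]
ft_force: [0.7, 0.2, -0.3]
grip_width: 0.0
grasp_force: 0.0
```

```bash
python3 - <<'E'
from h import *
state()
a=[]
for n,(x0,y0,x1,y1) in (('top',(335,200,480,310)),('scene',(310,150,430,240))):
    c=camera(n)['pixels'][y0:y1,x0:x1,::-1]; a.append(cv2.resize(c,(400,300),interpolation=cv2.INTER_CUBIC))
cv2.imwrite('pics/fin.png',np.hstack(a))
for n in('top','scene'):
    try: red(n)
    except ValueError: print(n,'hidden')
E
```

```text
t 16.93 plate xy [-227.1  -45.8] z 212.7 toolx vs plate deg 4.89 tilt [ 0.001 -0.001 -1.   ] F [ 0.72  0.24 -0.32] w 0.0
top red area 142 px [446.1 225.9] plate xy [ 38.3 -82.4]
scene red area 147 px [361.9 173.2] plate xy [ 38.4 -82.3]
```

View pics/fin.png

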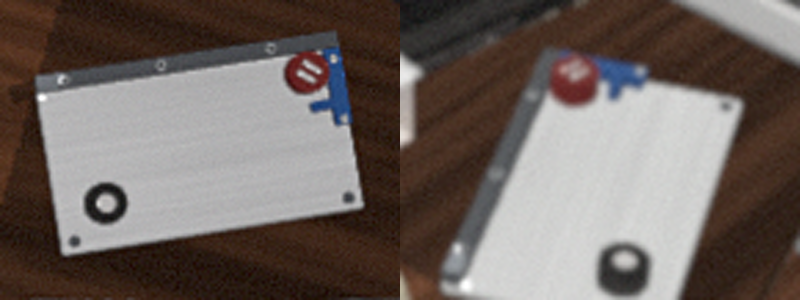

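Red now sits in the corner at (307,72) in the top crop, touching the rail and stop. It measures (38.3,-82.4) mm against the seat at (37.8,-82.8). Black is unmoved and the arm is clear.

```bash
python3 -c "
from workcell import bot
print(bot.job_done())"
```

```text
the job is handed in; nothing more can be done
None
```

I pushed the red mount across to the rail, slid it along into the corner pocket until it touched the end stop, and handed the job in after about 17 s of robot time with the hand clear. It measures within about 1 mm of the seat in both camera views, and the black mount is where it started.

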